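# Find the full tool case and hold it up

## Robot

A 6-joint arm with a two-finger parallel gripper is mounted at the origin on the work surface. World frame = base frame: x ahead of the robot, y to its left, z up, the work surface at z = 0. Lengths are in m, angles in rad, forces in N, time in s.
With the tool pointing down it reaches from about 0.375 to 0.9 m from the base axis. Payload 3.1 kg.
Tool frame: the origin (TCP) lies between the finger pads; the fingertips stand robot.tip_extent ahead of it and the grasp point (between the pads) lies 3 mm ahead of it (robot.tip_extent is the distance from the TCP to the fingertips, in m); z points along the fingers, x is the direction in which the jaws open and shut, and the axes are right-handed (so a half turn about z gives the same grasp; the last joint's range is limited). The gripper opens to 87 mm and grips with 3 to 60 N. Pads are 19 mm wide; open, the fingers measure 117 mm over their backs; the gripper's body (75 mm by 190 mm) begins 51 mm behind the grasp point.
Start: joints at [1.149, 0.527, 1.433, -0, 1.181, -0.178], TCP at [0.15, 0.607, 0.245] pointing down, gripper open.
Joint ranges: [-3.08, 3.08], [-0.75, 2.2], [0.22, 2.44], [-1.43, 4.57], [0, 2.65], [-2.85, 2.85]. Speed limits (rad/s): [2.79, 2.79, 3.14, 3.14, 3.14, 3.14].

## Interface

Orientations are given as a unit quaternion [x, y, z, w].
In Python, from rig import robot, cams gives the robot as it stands.
- The arm moves only by the tool carry_out, never from a script. Its argument "steps" is a list of rows, each a list of 3 entries, a list of its own where there are three numbers: the shift along the world's x, y, z in cm, then the turn about the world's z in degrees, then the closure, from 0 (fully open) to 1 (shut). In form: [[[dx, dy, dz], spin, fingers], ...]. A call has 1 to 10 rows; each row shifts and turns the pose as measured when the row begins; what a row does not reach is not made up. A row lasts 1/10 s, in which the tool goes at most 50 mm and 8.59 degrees, less where a joint would pass 70% of its speed; a pose out of reach is approached as far as the arm can. A call with a gripper value outside its range is refused whole. The fingers move at their own pace and stop on an object; "squeeze" is the grip in N (left out, the last holds). Time passes only in rows, so rows that do not move let the fingers close. It gives the time, the measured TCP pose, the force and the opening at its end, in the units of the state.
- robot.get_obs(): the state, without advancing time (a new reading comes with each control period).
- cams.camera(name): name is "side" or "top" or "wrist"; returns a dict with "pixels" (480x640x3 uint8, red, green, blue), "fx", "fy", "cx", "cy" (pixels), "eye" and "rotation" of the camera in the world. Camera axes: x right, y up, looking along -z (the intrinsics and any distortion apply to the point x, -y, -z); pixel columns grow to the right and rows downward; lengths in m; the calibration is good to about 2 mm. A picture is of the moment at which its call begins. There is no depth.
- robot.hand_in(): hands the job in, once; it reports no verdict.
The state is a dict: "time": time; "q": joint angles; "joint_velocities": joint speeds; "joint_torque": joint torques, N m; "position": TCP position; "tool_rot": TCP orientation; "ft_force": force on the tool from outside, world axes, zero at the start; "moment": the same for the moment, N m; "grip_width": finger opening in m.
Only numpy, scipy, OpenCV 4.12 (cv2) and the standard library are available. Lean on these libraries where they do the work, as an engineer would, in place of code of your own. Each camera call takes 0.05 s, during which the arm holds its last target. There are 200 camera calls.

## Task

Of the three identical closed tool cases on the bench, one still holds its steel hole-saw set and is clearly heavier than the other two, which are nearly empty: find it by lifting, setting any empty case gently back down where it stood (never dropping or tipping one). Finish holding the full case in the gripper, level and still, its underside more than 10 cm above the bench, and stay like that: do not put it down or let go. Leave the other things on the bench alone.

Things in the scene. Friction and masses are not known exactly. Their poses are not given: they have to be found in the camera images.
- case_a: Closed grey plastic tool case, one of three alike outside: 120 (x) x 72 (y) x 42 (z) mm, origin at the centre of its underside, z up. On the lid, along x over the centre, a fixed black carry handle: bar 90 long x 14 wide (y), 60 to 78 mm above the underside, on feet at x = +-40 mm; beside the bar it is free down to the lid at 42 mm.
- case_b: Tool case exactly like case_a outside. The full case weighs 5.5 to 8.3 N, each of the two others 2.0 to 3.4 N; which of the three is full changes from run to run, and neither name nor place tells it.
- case_c: Tool case exactly like case_a outside. Contents sit centrally: every case balances about the middle of its handle. The cases stand upright on the bench in a row across it, at least 150 mm apart centre to centre.
- jar: Bystander: a lidded jar, 60 mm diameter, 85 mm high, beyond the cases; origin at the centre of its underside. Do not move it.
- parts_box: Bystander: a clear open plastic box with a few screws, 100 x 150 x 50 mm high, beyond the cases; origin at the centre of its underside. Do not move it.
- screwdriver: Bystander: a red-handled screwdriver lying on the bench to the robot's left of the cases, about 200 mm long. Do not move it.
- wood_block: Bystander: an offcut of pale wood lying on the bench to the robot's right of the cases, 130 x 70 x 35 mm high; origin at the centre of its underside. Do not move it.
Not all that is in view belongs to the job. Leave any pink or yellow look-alike of the case_a alone.

How it is judged:
By the outcome, as a careful person would: the job done as asked, in the order asked, and still so for the second after the job is handed in, while the arm keeps its last pose, push and grip.
It also fails if it takes over 72 s, if anything falls off the work surface, if the arm or the gripper's body presses on something with over 40 N, if the wrist force passes 120 N, or if a joint passes its speed limit or range.

## Working session

There is one attempt and no reset: what is moved stays moved. The work goes in short steps, Python scripts to look and compute and a tool call to move; the robot and the scene stay as the last step left them, time stands still between calls to the robot, and variables do not carry over. Pictures are saved under pics/ and viewed, about 8 in all and at most 12, crops included, and the job is handed in when it is done.

Besides the shell and the picture viewer there is one more tool, called after "Request:" as name(argument=value, ...) on one line, values as JSON. carry_out: Moves the arm, as the interface text tells. Its arguments: {"type":"object","properties":{"steps":{"type":"array"},"squeeze":{"type":"number"}},"required":["steps"]}

```bash
mkdir -p pics; ls; python3 - <<'E'
from rig import robot,cams
import cv2
print(robot.tip_extent,robot.get_obs())
for n in("top","side"):
    c=cams.camera(n); cv2.imwrite(f"pics/{n}0.png",c["pixels"][:,:,::-1])
    print({k:v for k,v in c.items() if k!="pixels"})
E
```

```text
pics
0.022 {'time': 0.0, 'q': array([ 1.14950262e+00,  5.28459444e-01,  1.43391206e+00, -2.68854362e-05,
        1.18139768e+00, -1.78499464e-01]), 'joint_velocities': array([-0.00080675, -0.00027621,  0.00039228, -0.00049723,  0.00039401,
       -0.00097548]), 'joint_torque': array([ 7.50502895e-04, -4.40044034e+01, -1.76594174e+01,  6.34429394e-02,
        5.82038832e-02, -1.86368438e-04]), 'position': array([0.14994979, 0.60603119, 0.24357262]), 'tool_rot': array([ 7.87529188e-01,  6.16276394e-01, -9.56704246e-04,  5.18834820e-04]), 'ft_force': array([-0.67679248,  0.47265178,  0.84447352]), 'moment': array([-0.02886226,  0.06940773,  0.02469575]), 'grip_width': 0.08695714383153487}
{'fx': 609.1187305461295, 'fy': 609.1187305461295, 'cx': 315.74124716308114, 'cy': 239.09436000340168, 'eye': array([0.26976551, 0.00500066, 1.65290686]), 'rotation': array([-0.05338671,  0.05734175,  0.70607919, -0.70378545])}
{'fx': 459.02131779873463, 'fy': 459.02131779873463, 'cx': 318.2146191293972, 'cy': 234.8820237186019, 'eye': array([ 0.25484315, -0.83761597,  0.68079267]), 'rotation': array([ 0.44546253, -0.06815421, -0.16148413,  0.87797552])}
```

View pics/top0.png

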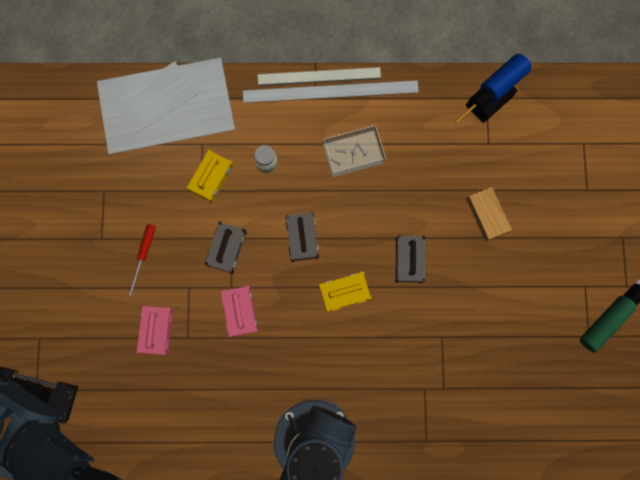

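View pics/side0.png

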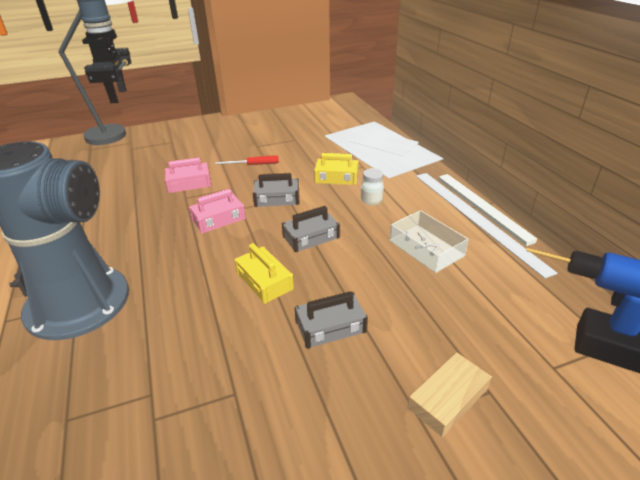

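The top view shows three grey cases at about (226,247), (302,236) and (411,259), each with a black handle. The pink and yellow ones are look-alikes, and the arm is at lower left. The side view agrees: grey cases at (276,190), (311,228) and (330,318). Next I'll measure the handles.

```bash
cat > h.py <<'E'
import numpy as np,cv2
from scipy.spatial.transform import Rotation as R
def cast(c,uv,z):
    u,v=uv; d=R.from_quat(c["rotation"]).apply([(u-c["cx"])/c["fx"],-(v-c["cy"])/c["fy"],-1])
    e=np.array(c["eye"]); return e+d*(z-e[2])/d[2]
def handle(c,roi,z=.078,thr=45):
    x0,y0,x1,y1=roi; p=c["pixels"][y0:y1,x0:x1]
    m=(p.max(2)<thr).astype(np.uint8)
    n,l,s,_=cv2.connectedComponentsWithStats(m)
    k=1+s[1:,4].argmax(); pts=np.argwhere(l==k)[:,::-1].astype(np.float32)
    (cx,cy),(w,h),a=cv2.minAreaRect(pts); b=cv2.boxPoints(((cx,cy),(w,h),a))+[x0,y0]
    P=np.array([cast(c,q,z)[:2] for q in b]); e1,e2=P[1]-P[0],P[2]-P[1]
    if np.linalg.norm(e1)<np.linalg.norm(e2): e1,e2=e2,e1
    return P.mean(0),np.degrees(np.arctan2(e1[1],e1[0]))%180,np.linalg.norm(e1),np.linalg.norm(e2),s[k,4]
E
python3 - <<'E'
from rig import robot,cams
from h import *
o=robot.get_obs(); Rt=R.from_quat(o["tool_rot"]).as_matrix()
print("toolx ang",np.degrees(np.arctan2(Rt[1,0],Rt[0,0])))
c=cams.camera("top")
for n,(u,v) in dict(L=(228,247),M=(302,236),Rr=(411,259)).items():
    for t in(35,45,55): print(n,t,handle(c,(u-14,v-24,u+14,v+24),thr=t))
p=c["pixels"][:,:,::-1]; im=np.hstack([cv2.resize(p[v-30:v+30,u-30:u+30],(260,260),interpolation=0) for u,v in((228,247),(302,236),(411,259))])
cv2.imwrite("pics/crops.png",im)
s=cams.camera("side")
for n,(u,v) in dict(L=(276,178),M=(311,215),Rr=(330,306)).items(): print(n,cast(s,(u,v),.075))
E
```

```text
toolx ang 76.08925411830597
L 35 (array([0.46300639, 0.24494069]), np.float64(1.194204577838261), np.float64(0.002619525245843954), np.float64(0.0), np.int32(2))
L 45 (array([0.50285951, 0.23732518]), np.float64(161.60910964265483), np.float64(0.08753520775343306), np.float64(0.016710392184252878), np.int32(167))
L 55 (array([0.50272468, 0.23696139]), np.float64(163.45451127564607), np.float64(0.08954212188536846), np.float64(0.018317771688250647), np.int32(206))
M 35 (array([0.48994232, 0.02776075]), np.float64(89.83223691410124), np.float64(0.0026097728214160487), np.float64(0.0), np.int32(2))
M 45 (array([0.53133672, 0.03286109]), np.float64(6.994273332526774), np.float64(0.08897798890804746), np.float64(0.01109627253143273), np.int32(143))
M 55 (array([0.53232943, 0.03298323]), np.float64(6.988874573094364), np.float64(0.09163337383502798), np.float64(0.013057358682642836), np.int32(172))
Rr 35 (array([ 0.46955606, -0.25511495]), np.float64(178.34570033652642), np.float64(0.08673219926006177), np.float64(0.010483556603649571), np.int32(110))
Rr 45 (array([ 0.47088121, -0.25515265]), np.float64(178.33099899781715), np.float64(0.08938503523334317), np.float64(0.015729421625664108), np.int32(180))
Rr 55 (array([ 0.47088121, -0.25515265]), np.float64(178.33099899781715), np.float64(0.08938503523334317), np.float64(0.015729421625664108), np.int32(210))
L [0.50708949 0.22156295 0.075     ]
M [0.53511269 0.0185229  0.075     ]
Rr [ 0.46809001 -0.27652834  0.075     ]
```

View pics/crops.png

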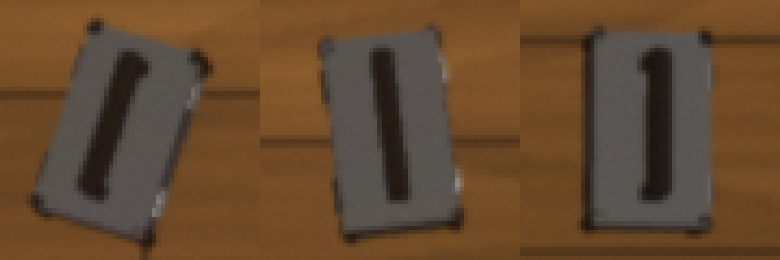

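The handle lengths of 88–91 mm match the known 90 mm. I'll start with the left case.

Request:
carry_out(steps=[[[2.9,-3.0,0],0,0],[[2.9,-3.0,0],0,0],[[2.9,-3.0,0],0,0],[[2.9,-3.0,0],0,0],[[2.9,-3.0,0],0,0],[[2.9,-3.0,0],0,0],[[2.9,-3.0,0],0,0],[[2.9,-3.0,0],0,0],[[2.9,-3.0,0],0,0],[[0,0,0],-3,0]], squeeze=30)

```text
time: 1.2
position: [0.4183, 0.3264, 0.2428]
tool_rot: [0.802, 0.597, 0.001, 0.0]
ft_force: [0.0, 0.8, -0.8]
grip_width: 0.0871
```

Request:
carry_out(steps=[[[2.8,-3.0,-1.0],0,0],[[2.8,-3.0,-1.0],0,0],[[2.0,-2.0,-1.0],0,0],[[1.0,-1.0,-0.5],0,0],[[0,0,0],0,0],[[0,0,0],0,0]])

```text
time: 1.8
position: [0.5075, 0.2323, 0.2067]
tool_rot: [0.803, 0.596, 0.001, -0.001]
ft_force: [0.3, 0.1, 0.1]
grip_width: 0.0868
```

```bash
python3 - <<'E'
from rig import robot,cams
from h import *
o=robot.get_obs(); print(o["position"],o["tool_rot"],o["ft_force"])
c=cams.camera("wrist"); print(c["eye"],c["rotation"])
cv2.imwrite("pics/w1.png",c["pixels"][:,:,::-1])
E
```

```text
[0.50751229 0.23234416 0.20672364] [ 8.03102351e-01  5.95839044e-01  1.41005975e-03 -6.77284664e-04] [0.26914534 0.11759355 0.11743524]
[0.42777646 0.2558503  0.3465093 ] [-0.12197262 -0.09229547  0.58873261  0.79372422]
```

View pics/w1.png

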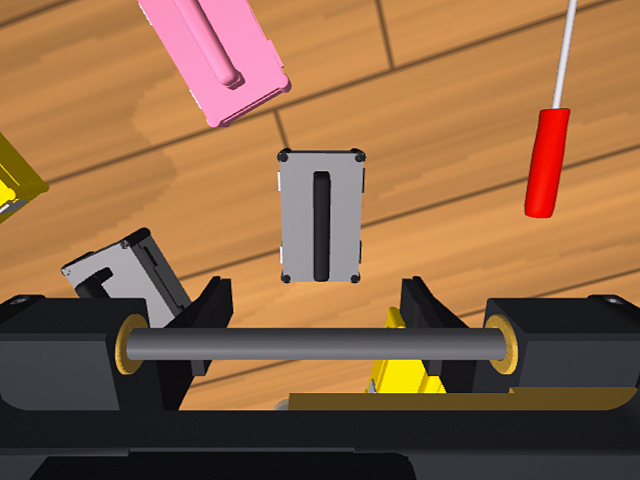

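The wrist view shows the left case centred at about (321,215), its black handle vertical in the image and so square to the jaws. The screwdriver is well clear. I'll measure the handle from here.

```bash
python3 - <<'E'
from rig import robot,cams
from h import *
c=cams.camera("wrist")
for t in (45,60,75): print(handle(c,(295,163,347,282),thr=t))
o=robot.get_obs();print(o["position"])
E
```

```text
(array([0.50429685, 0.23828314]), np.float64(163.84868610363367), np.float64(0.09034708402749306), np.float64(0.011484500118315541), np.int32(1308))
(array([0.50429685, 0.23828314]), np.float64(163.84868610363367), np.float64(0.09034708402749306), np.float64(0.011484500118315541), np.int32(1689))
(array([0.5042595 , 0.23787442]), np.float64(163.84868610363364), np.float64(0.09202841292242112), np.float64(0.012239473080550872), np.int32(1815))
[0.50724861 0.23291324 0.20700789]
```

Request:
carry_out(steps=[[[-0.3,0.5,-2.5],0.6,0],[[0,0,-3],0,0],[[0,0,-3],0,0],[[0,0,-2.5],0,0],[[0,0,-1],0,0],[[0,0,0],0,0],[[0,0,0],0,0]])

```text
time: 2.6
position: [0.5012, 0.2469, 0.0895]
tool_rot: [0.796, 0.606, 0.007, 0.001]
ft_force: [0.1, -0.1, -0.1]
grip_width: 0.0871
```

Request:
carry_out(steps=[[[0.3,-0.8,0],-0.8,0],[[0,0,0],0,0],[[0,0,0],0,0]])

```text
time: 2.9
position: [0.5063, 0.2392, 0.0929]
tool_rot: [0.8, 0.6, 0.01, 0.002]
ft_force: [0.1, -0.1, -1.1]
grip_width: 0.0869
```

Request:
carry_out(steps=[[[-0.2,-0.1,-1.0],0,0],[[0,0,-0.8],0,0],[[0,0,0],0,0],[[0,0,0],0,0]])

```text
time: 3.3
position: [0.5048, 0.2377, 0.0743]
tool_rot: [0.8, 0.6, 0.011, 0.002]
ft_force: [0.4, -0.1, 0.0]
grip_width: 0.0868
```

Good position. Close the gripper.

Request:
carry_out(steps=[[[0,0,-0.2],0,0.5],[[0,0,0],0,0.8],[[0,0,0],0,1],[[0,0,0],0,1],[[0,0,0],0,1],[[0,0,0],0,1],[[0,0,0],0,1],[[0,0,0],0,1]])

```text
time: 4.1
position: [0.505, 0.238, 0.0722]
tool_rot: [0.8, 0.6, 0.011, 0.003]
ft_force: [-0.4, 0.1, 0.6]
grip_width: 0.0309
```

Request:
carry_out(steps=[[[0,0,0],0,1],[[0,0,0],0,1],[[0,0,0],0,1],[[0,0,0],0,1],[[0,0,0],0,1]])

```text
time: 4.6
position: [0.505, 0.2379, 0.0722]
tool_rot: [0.8, 0.599, 0.011, 0.002]
ft_force: [0.2, 0.7, -0.8]
grip_width: 0.0139
```

Gripped at 13.9 mm, which matches the 14 mm bar. Now I'll lift slowly by about 2 cm and weigh it.

Request:
carry_out(steps=[[[0,0,0.4],0,1],[[0,0,0.6],0,1],[[0,0,0.6],0,1],[[0,0,0.4],0,1],[[0,0,0],0,1],[[0,0,0],0,1],[[0,0,0],0,1],[[0,0,0],0,1]])

```text
time: 5.4
position: [0.5011, 0.237, 0.0907]
tool_rot: [0.8, 0.6, 0.006, 0.001]
ft_force: [1.0, -0.4, -6.4]
grip_width: 0.0139
```

```bash
cat > w.py <<'E'
from rig import robot,cams
import numpy as np
f=[];m=[]
for i in range(5):
    cams.camera("wrist"); o=robot.get_obs(); f.append(o["ft_force"]); m.append(o["moment"])
print(o["time"],o["position"],o["tool_rot"],o["grip_width"]); print(np.round(f,2)); print(np.mean(f,0),np.mean(m,0))
E
python3 w.py
```

```text
5.65 [0.50115198 0.23702901 0.09073714] [8.00193423e-01 5.99707146e-01 6.43589081e-03 6.35659605e-04] 0.013757172053752155
[[ 0.75 -0.06 -7.39]
 [ 0.85 -0.2  -6.48]
 [ 0.2  -0.73 -6.87]
 [-0.12 -0.4  -7.22]
 [-0.99 -0.62 -7.98]]
[ 0.13744714 -0.40136163 -7.18859914] [-0.00727528  0.01529615 -0.0133231 ]
```

About 7.2 N is in the full-case range, since an empty one would read at most 3.4 N. I'll lift it well above 10 cm.

Request:
carry_out(steps=[[[0,0,1.0],0,1],[[0,0,2],0,1],[[0,0,2],0,1],[[0,0,2],0,1],[[0,0,2],0,1],[[0,0,2],0,1],[[0,0,1.5],0,1],[[0,0,0.7],0,1],[[0,0,0],0,1],[[0,0,0],0,1]], squeeze=40)

```text
time: 6.65
position: [0.4973, 0.2361, 0.2313]
tool_rot: [0.8, 0.6, 0.005, 0.0]
ft_force: [0.9, -0.5, -6.8]
grip_width: 0.0136
```

```bash
python3 w.py; python3 - <<'E'
from rig import robot,cams
import cv2
cv2.imwrite("pics/s2.png",cams.camera("side")["pixels"][:,:,::-1])
E
```

```text
6.9 [0.49737587 0.23611987 0.23054167] [ 8.00198959e-01  5.99715911e-01  4.73723735e-03 -1.00762642e-04] 0.014144471052226559
[[ 0.35 -0.01 -6.34]
 [-0.04  0.71 -7.07]
 [ 0.6   0.43 -7.63]
 [-0.79 -0.26 -7.08]
 [ 0.35  0.14 -7.12]]
[ 0.09405155  0.20010622 -7.04607729] [-0.02088894  0.03889771  0.02137706]
```

View pics/s2.png

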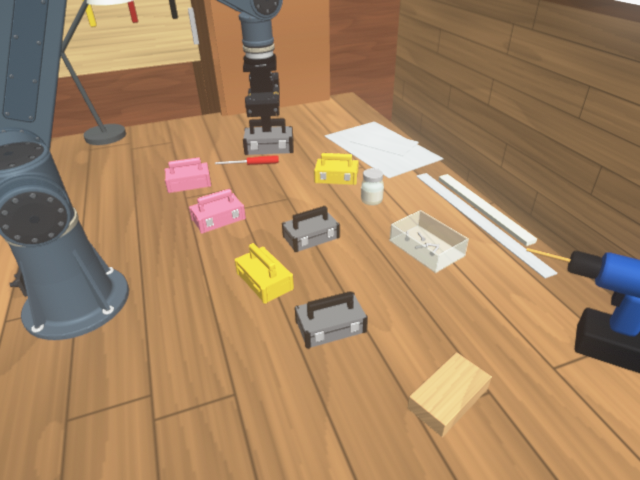

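The side view shows the case held level by its handle at about (268,139). The other cases and bystanders are where they were. The load is steady at 7.0 N and the underside is at about 0.158 m, so I'm handing in.

```bash
python3 -c "
from rig import robot
o=robot.get_obs();print(o['joint_velocities'].round(4),o['position'],o['grip_width']);print(robot.hand_in())"
```

```text
[ 0.0005 -0.0022 -0.004   0.0001  0.0006 -0.0019] [0.4974925  0.23613693 0.23062653] 0.013693875614643995
the job is handed in; nothing more can be done
None
```

I found the full case on the first lift. It is the left-most of the three grey cases, at about x = 0.504 m, y = 0.238 m. I handed the job in at about 7 s, still holding it by the handle.

- **Weight:** the wrist force averaged 7.2 N just off the bench and 7.0 N at height. That is inside the full-case range of 5.5–8.3 N and well above the 3.4 N maximum for an empty one. I did not touch the other two cases.
- **Hold:** the underside is about 0.158 m above the bench, worked out from the tool height. The grip is set to 40 N on the 14 mm bar (opening about 14 mm), and joint speeds are near zero.
- **Level:** the tool is within about 1° of vertical, and the case looked level in the last side view.
- **Other things:** everything else in that view was where it started.

Nothing failed. While lowering onto the handle the arm drifted about 9 mm sideways, and I corrected that before closing the gripper.

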